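# Step the load box's selector to the triangle and start it

### The job

On the flat battery load box, push the selector's tab round with a fingertip until it points at the middle of the triangle mark; then press the start button all the way down and let it come back out. Work gently and only by pushing: do not pinch the tab, pull the selector up or pick anything up, do not press the button while the tab points anywhere else, and leave the things lying round the box where they are.

Things in the scene. Friction and masses are not known exactly. Their poses are not given: they have to be found in the camera images.
- load_box: flat grey battery load box with a dark top panel, 210 x 210 mm, fixed to the bench; panel top 40 mm above the bench. Origin: centre of its underside, below the selector's axis. x axis: away from the start button (button at -x, four lead sockets in the +x side), y to its left, z up. On the panel: the selector in the middle, six white marks round it, the start button.
- selector (a joint): angle (rad) of the selector dial about the upright axis over the box's origin: 0 when its tab points along box +x, growing counter-clockwise from above; stops at +-2.4. No clicks: drags evenly (0.08 N m, 2 N at the tab), stays where left. Starts within +-0.28, where no mark is. Metal disc, 96 mm wide, top 52 mm above the bench, on a sprung collar that can lift 10 mm (8 N starts it)
- tab: black tab on the dial, turning with it: upright fin 10 mm thick, radially 28 to 62 mm from the axis (14 mm past the dial's rim), 52 to 82 mm above the bench. A 5 mm high rib joins it to the middle. Origin: on the selector's axis at the dial's top, 52 mm above the bench; x axis: the way the tab points; z up
- pointer (a point): imaginary point straight ahead of the tab, 82 mm from the selector's axis (20 mm beyond the tab's outer end), i.e. on the circle of the marks; at 52 mm height. When the tab points at a mark, this point is above that mark's centre.
- start (a joint): travel of the start button (m): 0 out, 0.006 fully pressed; a spring pushes it back; fully down takes 5 N. The button is pressed straight down.
- start_top (a point): centre of the top of the start button, a grey round push button of 28 mm diameter in a black housing on the panel, 78 mm from the selector's axis towards the box's -x; 62 mm above the bench when out. The housing round it is 44 mm wide and 52 mm above the bench at its top.
- mark_triangle: white mark, 3 mm thick, fixed on the panel: equilateral triangle, 16 mm from its centre to its corners (28 mm sides). Origin: centre of its underside. The six marks lie 82 mm from the selector's axis at -2.05, -1.40, -0.75, 0.75, 1.40, 2.05 rad from box +x; which lies where differs from run to run.
- mark_square: white mark, 3 mm thick, fixed on the panel: full square of 22 mm side. Origin: centre of its underside. The six marks lie 82 mm from the selector's axis at -2.05, -1.40, -0.75, 0.75, 1.40, 2.05 rad from box +x; which lies where differs from run to run.
- mark_disc: white mark, 3 mm thick, fixed on the panel: full round disc of 26 mm diameter. Origin: centre of its underside. The six marks lie 82 mm from the selector's axis at -2.05, -1.40, -0.75, 0.75, 1.40, 2.05 rad from box +x; which lies where differs from run to run.
- mark_cross: white mark, 3 mm thick, fixed on the panel: plus-shaped cross of two 28 x 8 mm bars. Origin: centre of its underside. The six marks lie 82 mm from the selector's axis at -2.05, -1.40, -0.75, 0.75, 1.40, 2.05 rad from box +x; which lies where differs from run to run.
- mark_bar: white mark, 3 mm thick, fixed on the panel: single straight bar, 28 x 8 mm. Origin: centre of its underside. The six marks lie 82 mm from the selector's axis at -2.05, -1.40, -0.75, 0.75, 1.40, 2.05 rad from box +x; which lies where differs from run to run.
- mark_ring: white mark, 3 mm thick, fixed on the panel: open ring, 28 mm outside, 16 mm hole. Origin: centre of its underside. The six marks lie 82 mm from the selector's axis at -2.05, -1.40, -0.75, 0.75, 1.40, 2.05 rad from box +x; which lies where differs from run to run.
- flux_jar: bystander, loose: small squat jar with a screw cap, 45 mm across, 30 mm high, on the bench to the left (box +y) of the load box. Origin: centre of its underside.
- side_cutters: bystander, loose: side cutters, 128 mm long, 52 mm wide, 12 mm high, lying on the bench to the right (box -y) of the load box. Origin: centre of its underside.
- driver_blue_fine: bystander, loose: small screwdriver, 122 mm long, 12 mm thick, lying on the bench in front (box -x) of the load box. Origin: centre of its underside.
- spare_board: bystander, loose: small circuit board, 42 x 70 x 10 mm, lying on the bench behind (box +x) the load box. Origin: centre of its underside.

How it is judged:
By the outcome, as a careful person would: the job done as asked, in the order asked, and still so for the second after the job is handed in, with the robot touching nothing.
It also fails if it takes over 48 s, if anything falls off the work surface, if the arm or the gripper's body presses on something with over 40 N, if the wrist force passes 120 N, or if a joint passes its speed limit or range.

### The arm

A 6-joint arm with a two-finger parallel gripper is mounted at the origin on a cart in front of the work surface, level with it; the furniture and walls round the work are solid. World frame = base frame: x ahead of the robot, y to its left, z up, the work surface at z = 0. Lengths are in m, angles in rad, forces in N, time in s.
With the tool pointing down it reaches from about 0.35 to 0.775 m from the base axis. Payload 7.3 kg.
Tool frame: the origin (TCP) lies at the very end of the fingers, on their centre line; the grasp point (between the pads) lies 19 mm behind it; z points along the fingers, y is the line along which they close (so a half turn about z gives the same grasp; the last joint's range is limited). The gripper opens to 92 mm and grips with 3 to 60 N. Pads are 19 mm wide; open, the fingers measure 130 mm over their backs; the gripper's body (75 mm by 190 mm) begins 47 mm behind the grasp point.
Start: joints at [-1.366, 0.342, 1.524, -0, 1.275, -0.146], TCP at [0.18, -0.493, 0.227] pointing down, gripper open.
Joint ranges: [-2.53, 2.53], [-0.77, 2.02], [0.04, 2.7], [-1, 4.14], [0.28, 2.66], [-3.11, 3.11]. Speed limits (rad/s): [2.57, 2.57, 3.14, 3.14, 3.14, 3.14].

### API

Orientations are given as [roll, pitch, yaw] about the fixed x, y, z axes, in that order (R = Rz(yaw) Ry(pitch) Rx(roll)).
In Python, from cell import robot gives the robot as it stands. The module is installed in compiled form; this text tells all that it offers.
- The arm moves only by the tool arm_command, never from a script. Its argument "moves" is a list of rows, each a list of 3 entries, a list of its own where there are three numbers: the shift along the tool's x, y, z in m, then the turn, a rotation vector about the tool's x, y, z in rad, then the finger opening in m, from 0 to 0.0918. In form: [[[dx, dy, dz], [ax, ay, az], claw], ...]. A call has exactly 5 rows; each row is the pose to reach, as a shift and turn from the pose commanded when the call began, along the tool's axes at that moment; what a row does not reach only later rows make up. A row lasts 1/10 s, in which the tool goes at most 50 mm and 8.59 degrees, less where a joint would pass 70% of its speed; a pose out of reach is approached as far as the arm can. A call with a gripper value outside its range is refused whole. The fingers move at their own pace and stop on an object; "squeeze" is the grip in N (left out, the last holds). Time passes only in rows, so rows that repeat a pose let the fingers close, or fill a call up. It gives the time, the measured TCP pose, the force, the opening and the grip force at its end, in the units of the state.
- robot.observe(): the state, without advancing time (a new reading comes with each control period).
- robot.read_camera(name): name is "side" or "top" or "wrist"; returns the picture (420x560x3 uint8, red, green, blue); there is no depth.
- robot.camera_model(name): a dict with "fx", "fy", "cx", "cy" (pixels), "k1" (the pictures are not rectified: a ray, as slopes to the right and down, at radius r is drawn at 1 + k1 r^2 times it, then the intrinsics apply), "R" (3x3) and "t" (3): a world point X has camera coordinates R X + t. Camera axes: x right, y down, z forward; pixel columns grow to the right and rows downward; lengths in m; the calibration is good to about 2 mm. A picture is of the moment at which its call begins: read the wrist's pose just before it. camera_model takes no time and is no camera call; for the wrist camera it gives the pose at the moment of the call.
- robot.hand_in(): hands the job in; it is judged then, once.
The state is a dict: "time": time; "qpos": joint angles; "qvel": joint speeds; "joint_efforts": joint torques, N m; "tool_pos": TCP position; "tool_rot": TCP orientation; "contact_force": force on the tool from outside, world axes, zero at the start; "torque": the same for the moment, N m; "opening": finger opening in m; "grip_force": force on a finger pad.
Only numpy, scipy, OpenCV 4.12 (cv2) and the standard library are available. Lean on these libraries where they do the work, as an engineer would, in place of code of your own. Each camera call takes 0.05 s, during which the arm holds its last target. There are 200 camera calls.

## Working session

There is one attempt and no reset: what is moved stays moved. The work goes in short steps, Python scripts to look and compute and a tool call to move; the robot and the scene stay as the last step left them, time stands still between calls to the robot, and variables do not carry over. Pictures are saved under pics/ and viewed, at most 10 in all, crops included, and the job is handed in when it is done.

Besides the shell and the picture viewer there is one more tool, called after "Request:" as name(argument=value, ...), one argument or row to a line, values as JSON. arm_command: Moves the arm, as the interface text tells. Its arguments: {"type":"object","properties":{"moves":{"type":"array"},"squeeze":{"type":"number"}},"required":["moves"]}

```bash
mkdir -p pics
python3 - <<'E'
from cell import robot
import cv2
s=robot.observe(); print(s)
for n in("top","side"):
    cv2.imwrite(f"pics/{n}0.png",robot.read_camera(n)[:,:,::-1]); print(n,robot.camera_model(n))
E
```

```text
{'time': 0.0, 'qpos': array([-1.36599206e+00,  3.42721399e-01,  1.52499997e+00,  1.05208823e-05,
        1.27537353e+00, -1.46037937e-01]), 'qvel': array([-0.00021642,  0.00113972,  0.00023945,  0.00246054, -0.00050367,
       -0.00063096]), 'joint_efforts': array([ 1.96062079e-03, -4.31241846e+01, -2.44218868e+01,  7.18629034e-02,
        5.58485300e-02, -1.37355751e-04]), 'tool_pos': array([ 0.18036145, -0.49262982,  0.22605159]), 'tool_rot': array([-3.14010787e+00, -2.28558240e-04,  3.50838962e-01]), 'contact_force': array([-0.23468673,  0.22559089,  0.49758807]), 'torque': array([-0.03019686, -0.00485274,  0.02364704]), 'grip_force': 0.0, 'opening': 0.0916623530900367}
top {'fx': 429.5849306910451, 'fy': 429.5849306910451, 'cx': 278.3752490542571, 'cy': 210.84212821352583, 'k1': 0.04398103592867772, 'R': array([[ 0.02756394, -0.99949381, -0.01588563],
       [-0.99584899, -0.02607741, -0.0872053 ],
       [ 0.0867469 ,  0.01822341, -0.99606369]]), 't': array([0.02339407, 0.56843819, 0.86278786])}
side {'fx': 383.23858085028917, 'fy': 383.23858085028917, 'cx': 283.6909273216754, 'cy': 210.30693267836293, 'k1': 0.03315464851445272, 'R': array([[ 0.95255948, -0.30398191,  0.01501448],
       [-0.12688894, -0.44149284, -0.8882473 ],
       [ 0.2766399 ,  0.84420321, -0.45912014]]), 't': array([-0.51826432,  0.16878709,  0.70088639])}
```

View pics/top0.png

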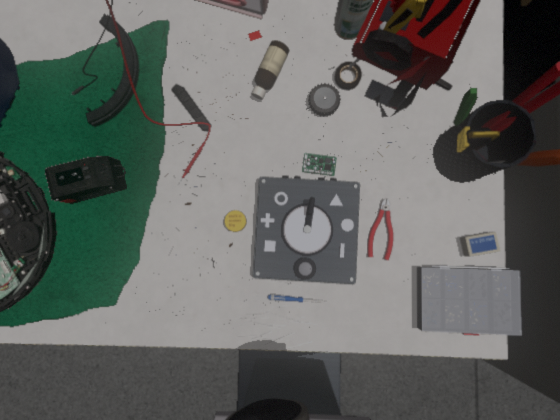

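View pics/side0.png

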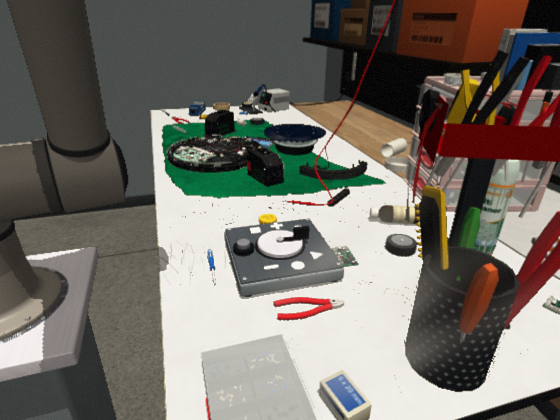

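The top view shows the box around pixel (307,230), the button at (306,268), the tab pointing up at about (309,205), and the triangle at (336,200), which is box −0.75 rad. The side view agrees. Next I'll fit the box pose from the marks.

```bash
cat > h.py <<'E'
import numpy as np, cv2
from cell import robot
def cast(m,px,z):
    px=np.atleast_2d(np.float64(px)); K=np.array([[m["fx"],0,m["cx"]],[0,m["fy"],m["cy"]],[0,0,1]])
    n=cv2.undistortPoints(px[:,None],K,np.array([m["k1"],0,0,0]))[:,0]
    d=np.c_[n,np.ones(len(n))]@m["R"]; c=-m["R"].T@m["t"]
    return c+d*((z-c[2])/d[:,2])[:,None]
def fit(A,B): # rigid 2D, B=R A+t
    a,b=A.mean(0),B.mean(0); P,Q=A-a,B-b
    th=np.arctan2((P[:,0]*Q[:,1]-P[:,1]*Q[:,0]).sum(),(P*Q).sum())
    R=np.array([[np.cos(th),-np.sin(th)],[np.sin(th),np.cos(th)]]); t=b-R@a
    return th,t,np.linalg.norm(A@R.T+t-B,axis=1)
ANG=[-.75,.75,-1.4,1.4,-2.05,2.05]
E
python3 - <<'E'
from h import *
im=cv2.imread("pics/top0.png"); m=robot.camera_model("top")
g=cv2.cvtColor(im,cv2.COLOR_BGR2GRAY); roi=g[183:278,258:356]
n,l,st,c=cv2.connectedComponentsWithStats((roi>140).astype(np.uint8))
for i in range(1,n): print(i,st[i,4],c[i]+[258,183])
seed=np.float64([[336,200],[281,199],[347,225],[267,220],[342,250],[269,246]])
w=[]
for s in seed:
    x,y=int(s[0]),int(s[1]); p=g[y-10:y+11,x-10:x+11].astype(float); p=np.clip(p-110,0,None)
    lab=l[max(y-10-183,0):y+11-183,max(x-10-258,0):x+11-258]
    j=np.argmin(np.linalg.norm(c[1:]+[258,183]-s,axis=1))+1; w.append(c[j]+[258,183])
W=cast(m,w,.043)[:,:2]
A=.082*np.c_[np.cos(ANG),np.sin(ANG)]
th,t,r=fit(A,W); print("yaw",th,"t",t,"res",r)
roi=im[150:310,220:390]; cv2.imwrite("pics/c.png",cv2.resize(roi,None,fx=3.5,fy=3.5,interpolation=2))
E
```

```text
1 3 [354.66666667 185.66666667]
2 69 [280.75362319 197.92753623]
3 68 [335.64705882 200.94117647]
4 1437 [306.79331942 230.52540014]
5 77 [266.92207792 219.67532468]
6 111 [346.98198198 224.30630631]
7 100 [269.5 245.5]
8 42 [341.85714286 250.35714286]
9 2 [258.  273.5]
yaw -0.03294476450802023 t [ 0.53084545 -0.01939317] res [0.00035581 0.00032116 0.00041852 0.00010851 0.000645   0.00038623]
```

View pics/c.png

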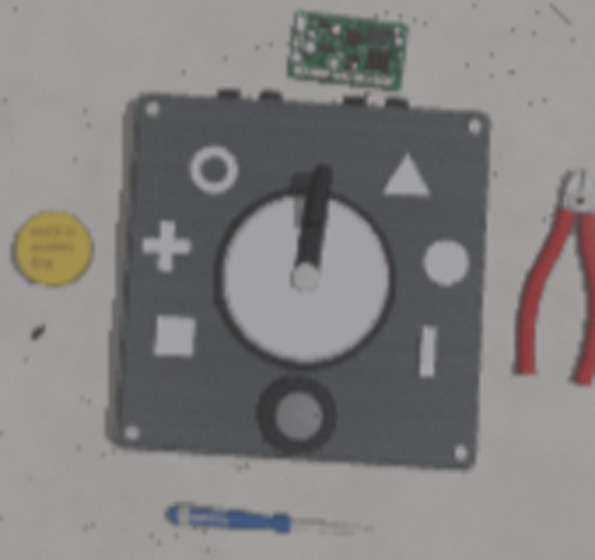

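The crop confirms the triangle at −0.75 (crop 408,178), with the tab running from about (305,270) to (321,166). Now the tab angle and the approach pose.

```bash
cat >> h.py <<'E'
from scipy.spatial.transform import Rotation as Ro
C=np.array([.5308,-.0194]); YAW=-.033
def plan(xyz,psi,s=None):
    s=s or robot.observe(); R=Ro.from_euler('xyz',s["tool_rot"])
    sh=R.inv().apply(np.array(xyz)-s["tool_pos"]); tv=(R.inv()*Ro.from_euler('xyz',[np.pi,0,psi])).as_rotvec()
    print("shift",sh.round(4),"turn",tv.round(4))
def pushpose(th,lat=.0145,r=.050): # th in box frame
    w=th+YAW; R=np.array([[np.cos(w),-np.sin(w)],[np.sin(w),np.cos(w)]]); return C+R@[r,lat],w+np.pi/2
def tabang(im,m):
    # dark blob near ring 30..62 mm at z=.082
    g=cv2.cvtColor(im,cv2.COLOR_BGR2GRAY); v,u=np.mgrid[0:420,0:560]
    P=cast(m,np.c_[u.ravel(),v.ravel()],.082)[:,:2]-C
    r=np.hypot(*P.T); k=(r>.03)&(r<.058)&(g.ravel()<45); a=np.arctan2(P[k,1],P[k,0])-YAW
    return np.median(a),a.std(),k.sum()
E
python3 - <<'E'
from h import *
im=cv2.imread("pics/top0.png"); m=robot.camera_model("top")
P=cast(m,[[311.7,197.4],[309,217]],.082)[:,:2]-C; print(np.hypot(*P.T),np.arctan2(P[:,1],P[:,0])-YAW)
print(tabang(im,m))
p,psi=pushpose(0.3-.08); print(p,psi)
plan([*p,.15],psi)
E
```

```text
[0.06002348 0.0216008 ] [-0.07981947 -0.07623246]
(np.float64(nan), np.float64(nan), np.int64(0))
[0.5772326  0.00414281] 1.7577963267948966
shift [ 0.5434 -0.3301  0.0767] turn [-1.000e-03 -1.100e-03 -1.407e+00]
  return _methods._mean(a, axis=axis, dtype=dtype,
  ret = ret.dtype.type(ret / rcount)
  ret = _var(a, axis=axis, dtype=dtype, out=out, ddof=ddof,
  arrmean = um.true_divide(arrmean, div, out=arrmean,
  ret = ret.dtype.type(ret / rcount)
```

Request:
arm_command(
  moves=[
    [[0.04,-0.025,0],[0,0,-0.11],0],
    [[0.08,-0.05,0],[0,0,-0.22],0],
    [[0.12,-0.073,0],[0,0,-0.33],0],
    [[0.16,-0.097,0],[0,0,-0.44],0],
    [[0.2,-0.121,0],[0,0,-0.55],0],
  ],
)

```text
time: 0.6
tool_pos: [0.3274, -0.309, 0.2265]
tool_rot: [-3.141, -0.0, 0.905]
contact_force: [0.5, 0.0, -0.0]
opening: 0.0565
grip_force: 0.0
```

Run:
```python
from h import *
p,psi=pushpose(0.22); plan([*p,.15],psi)
```

```text
shift [0.4006 0.003  0.0766] turn [-2.000e-04 -2.000e-04 -8.529e-01]
```

Request:
arm_command(
  moves=[
    [[0.045,0,0],[0,0,-0.1],0],
    [[0.09,0,0],[0,0,-0.2],0],
    [[0.135,0,0],[0,0,-0.3],0],
    [[0.18,0.001,0],[0,0,-0.4],0],
    [[0.22,0.002,0],[0,0,-0.5],0],
  ],
)

```text
time: 1.1
tool_pos: [0.4657, -0.1375, 0.2265]
tool_rot: [-3.141, -0.0, 1.406]
contact_force: [-0.1, -0.9, 0.4]
opening: 0.0167
grip_force: 0.0
```

Run:
```python
from h import *
p,psi=pushpose(0.22); plan([*p,.13],psi)
```

```text
shift [0.158  0.0867 0.0965] turn [-3.000e-04 -2.000e-04 -3.522e-01]
```

Request:
arm_command(
  moves=[
    [[0.04,0.022,0],[0,0,-0.09],0],
    [[0.08,0.044,0.0],[0,0,-0.18],0],
    [[0.12,0.066,0.02],[0,0,-0.27],0],
    [[0.158,0.087,0.05],[0,0,-0.352],0],
    [[0.158,0.087,0.075],[0,0,-0.352],0],
  ],
)

```text
time: 1.6
tool_pos: [0.5793, 0.0054, 0.1501]
tool_rot: [3.14, -0.001, 1.759]
contact_force: [0.5, 0.1, -1.1]
opening: 0.0006
grip_force: 0.0
```

Run:
```python
from h import *
p,psi=pushpose(0.22); plan([*p,.06],psi); print(robot.observe())
w=robot.read_camera("wrist")[:,:,::-1]; t=robot.read_camera("top")[150:310,220:390,::-1]
a=cv2.resize(w,(400,300)); b=cv2.resize(t,(319,300)); cv2.imwrite("pics/d.png",np.hstack([a,b]))
```

```text
shift [-0.0009 -0.0024  0.0901] turn [ 0.0013 -0.0007  0.0014]
{'time': 1.6, 'qpos': array([-1.23495537e-01,  5.07826476e-01,  1.48241429e+00,  1.20250129e-03,
        1.15036505e+00, -3.12402398e-01]), 'qvel': array([-0.02391363,  0.25984258,  0.38003204, -0.03387582, -0.59290002,
        0.05072191]), 'joint_efforts': array([  1.98774084, -51.97347522, -25.11332631,   0.40742414,
         0.84711341,  -0.22880394]), 'tool_pos': array([0.57930659, 0.00543047, 0.15007624]), 'tool_rot': array([ 3.1403163e+00, -7.4188929e-04,  1.7592134e+00]), 'contact_force': array([ 0.46275814,  0.12327416, -1.11010556]), 'torque': array([-0.05400331, -0.11618861,  0.03846571]), 'grip_force': 0.0, 'opening': 0.0005544463312381179}
```

View pics/d.png

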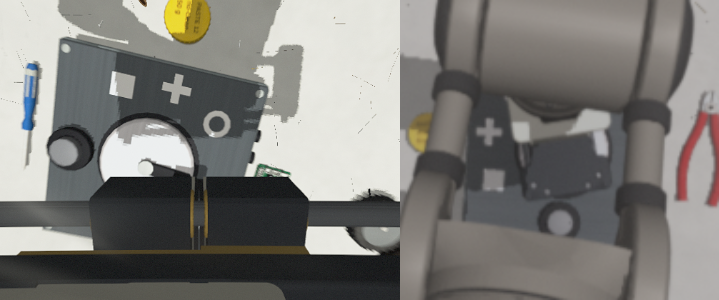

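The wrist view is behind the fingers: closed fingertips at bottom centre (195,210), and the tab mostly hidden on their far side (about 180,165). The clearance is by plan, so I'll descend.

Request:
arm_command(
  moves=[
    [[-0.001,-0.002,0.03],[0,0,0],0],
    [[-0.001,-0.002,0.055],[0,0,0],0],
    [[-0.001,-0.002,0.07],[0,0,0],0],
    [[-0.001,-0.002,0.08],[0,0,0],0],
    [[-0.001,-0.002,0.087],[0,0,0],0],
  ],
)

```text
time: 2.2
tool_pos: [0.5758, -0.0006, 0.0652]
tool_rot: [3.141, 0.0, 1.752]
contact_force: [0.3, 0.1, -0.5]
opening: 0.0007
grip_force: 0.0
```

Run:
```python
from h import *
s=robot.observe(); print(s["tool_pos"],s["tool_rot"],s["contact_force"])
for th in (.22,.1,0,-.1,-.25,-.4): 
  p,psi=pushpose(th);print(th,end=' '); plan([*p,.061],psi,s)
t=robot.read_camera("side")[180:310,200:370,::-1]
cv2.imwrite("pics/e.png",cv2.resize(t,None,fx=4,fy=4,interpolation=2))
```

```text
[ 0.57578441 -0.00058569  0.06515814] [3.14087650e+00 4.31170024e-04 1.75168666e+00] [ 0.25853841  0.11533489 -0.51369409]
0.22 shift [0.0044 0.0023 0.0042] turn [ 0.0007  0.0004 -0.0061]
0.1 shift [-0.0017  0.0037  0.0042] turn [0.0007 0.0004 0.1139]
0 shift [-0.0069  0.0043  0.0042] turn [0.0008 0.0004 0.2139]
-0.1 shift [-0.0121  0.0044  0.0042] turn [8.000e-04 3.000e-04 3.139e-01]
-0.25 shift [-0.0198  0.0036  0.0042] turn [8.000e-04 3.000e-04 4.639e-01]
-0.4 shift [-0.0274  0.0016  0.0042] turn [8.000e-04 2.000e-04 6.139e-01]
```

View pics/e.png

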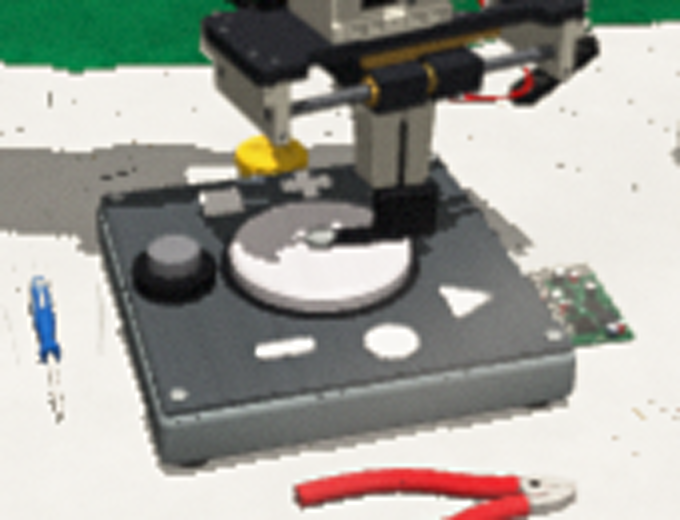

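The side crop shows the fingers (405,140) just behind the tab (405,210), with the triangle at (465,298). Now I push round the arc.

Request:
arm_command(
  moves=[
    [[0,0.003,0.003],[0,0,0.06],0],
    [[-0.004,0.004,0.003],[0,0,0.15],0],
    [[-0.007,0.004,0.003],[0,0,0.21],0],
    [[-0.012,0.004,0.003],[0,0,0.31],0],
    [[-0.0175,0.004,0.003],[0,0,0.41],0],
  ],
)

```text
time: 2.75
tool_pos: [0.583, -0.016, 0.0628]
tool_rot: [3.141, -0.001, 1.338]
contact_force: [-1.4, 3.8, -1.4]
opening: 0.0001
grip_force: 1.4
```

Run:
```python
from h import *
s=robot.observe(); print(s["tool_pos"],s["tool_rot"],s["contact_force"])
for th in (-.2,-.3,-.4,-.5,-.6,-.65): 
  p,psi=pushpose(th);print(th,end=' '); plan([*p,.061],psi,s)
```

```text
[ 0.5829969  -0.01598729  0.06280432] [ 3.14071459e+00 -1.05026971e-03  1.33834427e+00] [-1.44468031  3.83328585 -1.36116868]
-0.2 shift [-0.0009 -0.      0.0018] turn [ 0.0009 -0.0011  0.0005]
-0.3 shift [-0.0059  0.0012  0.0018] turn [ 0.0008 -0.0011  0.1005]
-0.4 shift [-0.0111  0.0019  0.0018] turn [ 0.0008 -0.0011  0.2005]
-0.5 shift [-0.0163  0.002   0.0018] turn [ 0.0007 -0.0012  0.3005]
-0.6 shift [-0.0215  0.0017  0.0018] turn [ 0.0007 -0.0012  0.4005]
-0.65 shift [-0.0241  0.0013  0.0018] turn [ 0.0006 -0.0012  0.4505]
```

Contact is gentle, about 4 N. Continuing to about −0.6.

Request:
arm_command(
  moves=[
    [[-0.004,0.001,0],[0,0,0.08],0],
    [[-0.008,0.0015,0],[0,0,0.16],0],
    [[-0.0125,0.002,0],[0,0,0.24],0],
    [[-0.0165,0.002,0],[0,0,0.32],0],
    [[-0.0215,0.0015,0],[0,0,0.4],0],
  ],
)

```text
time: 3.25
tool_pos: [0.5796, -0.0371, 0.0628]
tool_rot: [3.141, -0.001, 0.939]
contact_force: [-1.2, 3.1, -0.5]
opening: 0.0003
grip_force: 1.4
```

```bash
python3 - <<'E'
from h import *
s=robot.observe(); print(s["tool_pos"],s["tool_rot"],s["contact_force"])
for th in (-.6,-.65,-.7,-.75): 
  p,psi=pushpose(th);print(th,end=' '); plan([*p,.061],psi,s)
cv2.imwrite("pics/s1.png",robot.read_camera("side")[180:310,200:370,::-1])
E
python3 -c "
import cv2;cv2.imwrite('pics/f.png',cv2.resize(cv2.imread('pics/s1.png'),None,fx=4,fy=4,interpolation=2))"
```

```text
[ 0.57956523 -0.03713614  0.0627865 ] [ 3.14121272e+00 -1.42836559e-03  9.39089943e-01] [-1.1923879   3.13623535 -0.52201377]
-0.6 shift [-0.0001  0.0002  0.0018] turn [ 0.0004 -0.0014  0.0013]
-0.65 shift [-0.0026  0.0008  0.0018] turn [ 0.0003 -0.0014  0.0513]
-0.7 shift [-0.0051  0.0014  0.0018] turn [ 0.0003 -0.0014  0.1013]
-0.75 shift [-0.0077  0.0018  0.0018] turn [ 0.0003 -0.0015  0.1513]
```

View pics/f.png

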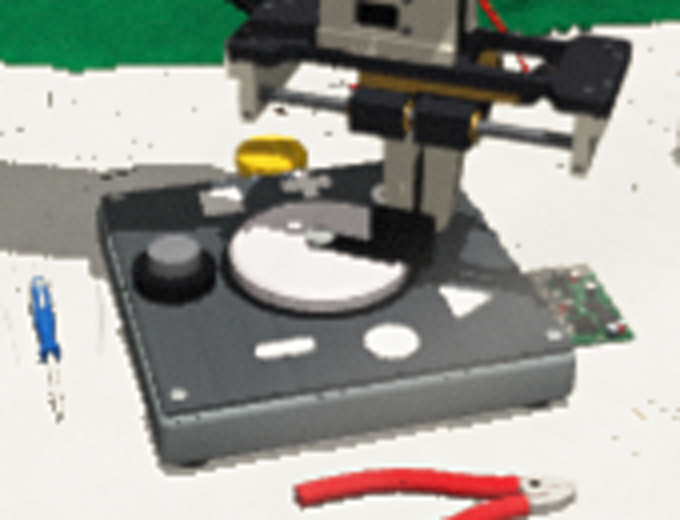

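The tab (400,235) follows the fingers, still short of the triangle (465,298). I'll push on to about −0.70, then back off to measure.

Request:
arm_command(
  moves=[
    [[-0.0026,0.001,0],[0,0,0.05],0],
    [[-0.0053,0.0015,0],[0,0,0.1],0],
    [[-0.0053,0.0015,0],[0,0,0.1],0],
    [[0.003,0.0015,0],[0,0,0.1],0],
    [[0.012,0.0015,0],[0,0,0.1],0],
  ],
)

```text
time: 3.8
tool_pos: [0.5882, -0.0287, 0.0622]
tool_rot: [3.141, -0.0, 0.844]
contact_force: [0.8, -0.4, 0.3]
opening: 0.0006
grip_force: 0.0
```

Request:
arm_command(
  moves=[
    [[0.005,0,-0.02],[0,0,0],0],
    [[0.02,0,-0.06],[0,0,0],0],
    [[0.06,0.0,-0.1],[0,0,0],0],
    [[0.11,0,-0.12],[0,0,0],0],
    [[0.16,0,-0.12],[0,0,0],0],
  ],
)

```text
time: 4.3
tool_pos: [0.6905, 0.0852, 0.186]
tool_rot: [3.136, -0.005, 0.843]
contact_force: [2.5, -1.0, 0.5]
opening: 0.0005
grip_force: 0.0
```

Run:
```python
from h import *
a=robot.read_camera("side")[200:320,200:370,::-1];b=robot.read_camera("top")[160:290,240:375,::-1]
w=robot.read_camera("wrist")[:,:,::-1]
cv2.imwrite("pics/s2.png",a);cv2.imwrite("pics/t2.png",b)
s=robot.observe(); print(s["tool_pos"],s["tool_rot"])
a=cv2.resize(a,(425,300),interpolation=2);b=cv2.resize(b,(312,300),interpolation=2)
w=cv2.resize(w,(373,280)); o=np.zeros((580,737,3),np.uint8); o[:300,:425]=a;o[:300,425:]=b;o[300:,:373]=w
cv2.imwrite("pics/g.png",o)
```

```text
[0.68914226 0.08716118 0.1803654 ] [ 3.14108991e+00 -4.10525404e-04  8.47703210e-01]
```

View pics/g.png

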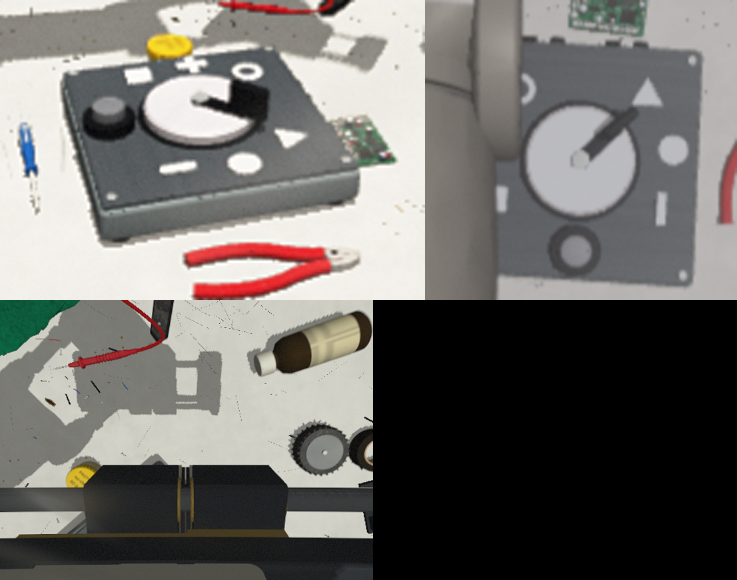

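Top view (right): the tab (about 610,135 in the mosaic) points near the triangle (648,92). The fingers are clear. Measuring the angle numerically.

```bash
cat >> h.py <<'E'
def tabangle(b,x0,y0,m,z=.082,lo=-1.2,hi=-.3):
    # midline of the tab: dark angular run at several radii on plane z, then a lateral line fit
    g=cv2.cvtColor(b,cv2.COLOR_BGR2GRAY).astype(np.float32)
    K=np.array([[m["fx"],0,m["cx"]],[0,m["fy"],m["cy"]],[0,0,1]]); a=np.linspace(lo,hi,181); out=[]
    for r in np.arange(.030,.061,.003):
        X=np.c_[C+r*np.c_[np.cos(a+YAW),np.sin(a+YAW)],np.full(len(a),z)]
        px=cv2.projectPoints(X,cv2.Rodrigues(m["R"])[0],m["t"],K,np.array([m["k1"],0,0,0]))[0][:,0]-[x0,y0]
        v=cv2.remap(g,px[:,0].astype(np.float32)[None],px[:,1].astype(np.float32)[None],1)[0]
        w=np.clip((np.median(v)+v.min())/2-v,0,None); am=(w*a).sum()/w.sum(); out.append((round(r,3),round(am,3),int(v.min()),int(np.median(v)),round(r*1000*(v<(np.median(v)+v.min())/2).sum()*(hi-lo)/180,1)))
    return out
E
python3 - <<'E'
from h import *
m=robot.camera_model("top"); b=cv2.imread("pics/t2.png")
for o in tabangle(b,240,160,m): print(o)
print(tabangle(cv2.imread("pics/top0.png"),0,0,m,.082,-.5,.3))
# triangle centroid
for r in (0,):
  g=cv2.cvtColor(b,cv2.COLOR_BGR2GRAY); n,l,st,c=cv2.connectedComponentsWithStats((g>120).astype(np.uint8))
  for i in range(1,n):
    P=cast(m,c[i]+[240,160],.043)[0,:2]-C
    if st[i,4]>20: print(st[i,4],c[i]+[240,160],np.hypot(*P),np.arctan2(P[1],P[0])-YAW)
E
```

```text
(np.float64(0.03), np.float64(-0.748), 62, 113, np.float64(11.4))
(np.float64(0.033), np.float64(-0.751), 64, 126, np.float64(12.0))
(np.float64(0.036), np.float64(-0.757), 63, 139, np.float64(12.4))
(np.float64(0.039), np.float64(-0.755), 62, 149, np.float64(12.7))
(np.float64(0.042), np.float64(-0.741), 63, 146, np.float64(13.4))
(np.float64(0.045), np.float64(-0.696), 62, 85, np.float64(15.1))
(np.float64(0.048), np.float64(-0.708), 64, 86, np.float64(16.1))
(np.float64(0.051), np.float64(-0.749), 64, 99, np.float64(12.2))
(np.float64(0.054), np.float64(-0.77), 66, 100, np.float64(10.5))
(np.float64(0.057), np.float64(-0.769), 66, 100, np.float64(10.0))
(np.float64(0.06), np.float64(-0.776), 71, 101, np.float64(8.1))
[(np.float64(0.03), np.float64(-0.018), 47, 73, np.float64(10.1)), (np.float64(0.033), np.float64(-0.031), 49, 84, np.float64(11.1)), (np.float64(0.036), np.float64(-0.038), 48, 96, np.float64(11.4)), (np.float64(0.039), np.float64(-0.038), 46, 108, np.float64(11.8)), (np.float64(0.042), np.float64(-0.043), 48, 98, np.float64(12.3)), (np.float64(0.045), np.float64(-0.
[... 445 characters left out ...]
81532 182.03967168] 0.11953337420816998 0.7027104023567149
3997 [342.40655492 219.8806605 ] 0.07454245196167832 -1.261326210495845
52 [284.57692308 197.98076923] 0.07693089090143504 0.6718527980726273
104 [335.75961538 201.07692308] 0.08193038538350314 -0.7495613125046097
555 [242.97477477 249.68468468] 0.13445654904931514 1.9448186825690796
1634 [306.00183599 229.93818849] 0.0021639790559725954 2.6760246619740986
149 [347.04026846 224.61073826] 0.08187654779948847 -1.402262034669158
58 [272.93103448 245.5       ] 0.07534771121405281 2.0862752150170376
71 [341.88732394 249.69014085] 0.08166948322371775 -2.0419747288631687
124 [305.07258065 268.34677419] 0.07862778638947723 3.1587984312448913
```

Run:
```python
from h import *
plan([.4528,-.0168,.18],YAW)
```

```text
shift [-2.343e-01 -1.084e-01  2.000e-04] turn [ 3.000e-04 -6.000e-04  8.807e-01]
```

Request:
arm_command(
  moves=[
    [[-0.04,-0.018,0],[0,0,0.14],0],
    [[-0.08,-0.037,0],[0,0,0.28],0],
    [[-0.12,-0.055,0],[0,0,0.42],0],
    [[-0.16,-0.074,0],[0,0,0.56],0],
    [[-0.195,-0.09,0],[0,0,0.7],0],
  ],
)

```text
time: 4.95
tool_pos: [0.4881, -0.0027, 0.1809]
tool_rot: [3.141, 0.001, 0.137]
contact_force: [0.7, -0.1, 1.6]
opening: 0.0004
grip_force: 0.0
```

Request:
arm_command(
  moves=[
    [[-0.02,-0.038,0],[0,0,0.1],0],
    [[-0.025,-0.036,0],[0,0,0.18],0],
    [[-0.025,-0.036,0],[0,0,0.18],0],
    [[-0.025,-0.036,0],[0,0,0.18],0],
    [[-0.025,-0.036,0],[0,0,0.18],0],
  ],
)

```text
time: 5.45
tool_pos: [0.4615, 0.0299, 0.181]
tool_rot: [3.141, -0.0, -0.036]
contact_force: [0.6, 0.1, 0.4]
opening: 0.0002
grip_force: 0.0
```

Run:
```python
from h import *
m=robot.camera_model("wrist"); w=robot.read_camera("wrist")[:,:,::-1]; cv2.imwrite("pics/w3.png",w)
np.savez("w3.npz",**{k:np.array(v) for k,v in m.items()})
s=robot.observe(); print(s["tool_pos"],s["tool_rot"],s["time"]); plan([.4528,-.0168,.075],YAW,s)
```

```text
[0.46149855 0.02990109 0.18091776] [ 3.14138672e+00  4.53061224e-05 -3.62582582e-02] 5.5
shift [-0.007   0.047   0.1059] turn [ 0.0002  0.     -0.0033]
```

View pics/w3.png

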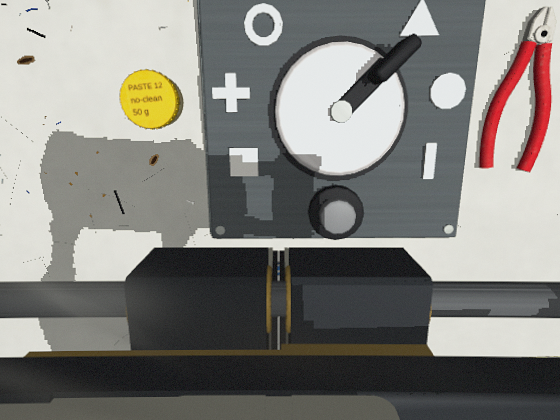

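The wrist view shows the whole dial: hub (341,111), tab to (418,40), triangle (420,20), button (338,213). I'll refit the box from the marks in this view and measure the tab.

Run:
```python
import h; from h import *
z=np.load("w3.npz"); m={k:(z[k] if z[k].ndim else float(z[k])) for k in z.files}; im=cv2.imread("pics/w3.png"); g=cv2.cvtColor(im,cv2.COLOR_BGR2GRAY)
n,l,st,c=cv2.connectedComponentsWithStats((g>170).astype(np.uint8))
A=[];W=[]
for s,a in (((263,25),.75),((230,93),1.4),((448,91),-1.4),((429,160),-2.05),((420,20),-.75)):
    j=np.argmin(np.linalg.norm(c[1:]-s,axis=1))+1; print(s,st[j,4],c[j]); A.append([.082*np.cos(a),.082*np.sin(a)]); W.append(cast(m,c[j],.043)[0,:2])
A=np.array(A);W=np.array(W); th,t,r=fit(A,W)   # triangle may be partly hidden by the tab
print("all",th,t,r.round(4)); th,t,r=fit(A[:4],W[:4]); print("no tri",th,t,r.round(4))
h.C=t; h.YAW=th
for o in tabangle(im,0,0,m,.082,-1.1,-.4): print(o)
# tab mask: its minAreaRect
k=(g<60).astype(np.uint8); k[:, :345]=0;k[100:]=0;k[:,430:]=0
print("button ",cast(m,[338.5,213],.062))
p=g[20:90:3,340:430:3]; 
for row in p: print(*row)
```

```text
(263, 25) 814 [262.93243243  23.87223587]
(230, 93) 733 [230.4324693   92.33287858]
(448, 91) 975 [447.70769231  90.44102564]
(429, 160) 382 [429.59947644 160.34293194]
(420, 20) 737 [420.08005427  22.13161465]
all -0.030691528587423807 [ 0.53158954 -0.0185424 ] [0.0003 0.0005 0.0003 0.0002 0.0003]
no tri -0.030697308237047412 [ 0.53153679 -0.01848204] [0.0003 0.0004 0.0004 0.0002]
(np.float64(0.03), np.float64(-0.618), 18, 45, np.float64(6.1))
(np.float64(0.033), np.float64(-0.605), 18, 55, np.float64(5.6))
(np.float64(0.036), np.float64(-0.617), 20, 57, np.float64(6.3))
(np.float64(0.039), np.float64(-0.667), 16, 59, np.float64(4.7))
(np.float64(0.042), np.float64(-0.651), 17, 53, np.float64(4.9))
(np.float64(0.045), np.float64(-0.689), 16, 73, np.float64(6.8))
(np.float64(0.048), np.float64(-0.706), 12, 98, np.float64(11.9))
(np.float64(0.051), np.float64(-0.723), 14, 98, np.float64(11.9))
(np.float64(0.054), np.float64(-0.742), 18, 98, np.float64(10.9))
(np.float64(0.057), np.float64(-0.764), 23, 99, np.float64(10.0))
(np.float64(0.06), np.float64(-0.771), 29, 99, np.float64(7.7)
[... 1922 characters left out ...]
3 23 44 60 55 50 41 30 65 87 101 99 101 100 99 103 100 100 97
232 233 232 231 233 240 154 155 28 35 12 19 21 41 55 52 45 20 226 116 62 102 102 102 102 101 101 102 100 102
232 232 232 232 233 239 158 25 27 20 18 23 28 20 39 46 20 235 232 210 59 94 98 98 96 96 99 98 97 98
233 232 233 232 232 224 20 46 37 36 16 22 29 16 18 17 236 232 233 220 53 72 101 102 101 104 101 102 99 100
232 231 232 233 237 16 55 59 52 47 61 28 14 29 217 234 232 233 233 228 159 62 104 102 104 102 102 103 103 102
232 232 233 237 11 56 59 62 44 63 62 64 52 216 233 233 232 233 232 232 216 59 96 99 102 101 101 102 100 102
232 232 237 57 53 60 60 60 62 59 59 48 187 234 233 233 232 232 232 233 222 72 85 101 100 98 99 98 97 102
```

Run:
```python
import h; from h import *
z=np.load("w3.npz"); m={k:(z[k] if z[k].ndim else float(z[k])) for k in z.files}; im=cv2.imread("pics/w3.png"); g=cv2.cvtColor(im,cv2.COLOR_BGR2GRAY).astype(float)
C=np.array([.53157,-.0185]);Y=-.0307
print("cam",-m["R"].T@m["t"],m["R"][2])
L=[];R=[]
def cross(v,i,t): return i+(v[i]-t)/(v[i]-v[i+1])
for y in range(45,76):
    v=g[y]; xc=int(410-(y-45)*1.05-2)   # inside tab
    x=xc
    while v[x+1]<70: x+=1
    R.append([cross(v,x,75),y])
    if y>=59:
        x=xc
        while v[x-1]<90: x-=1
        L.append([x-(90-v[x])/(v[x-1]-v[x]),y])
for n,E_ in (("L",L),("R",R)):
  E_=np.array(E_); print(n,E_[::6].round(1).tolist())
  for zz in (.052,.082):
    P=cast(m,E_,zz)[:,:2]; vx,vy,x0,y0=cv2.fitLine(P.astype(np.float32),2,0,.01,.01).ravel()
    if vx<0: vx,vy=-vx,-vy
    d=np.array([x0,y0])-C; print(n,zz,"ang",np.arctan2(vy,vx)-Y,"offset mm",1000*(vx*d[1]-vy*d[0]),"r",1000*(vx*d[0]+vy*d[1]))
```

```text
cam [0.52925136 0.02734981 0.34010424] [-0.24999628  0.0082225  -0.96821188]
L [[377.2, 59.0], [371.4, 65.0], [365.7, 71.0]]
L 0.052 ang -0.7823998 offset mm 6.850036853680704 r 35.2292025429904
L 0.082 ang -0.78230906 offset mm 9.239947187339146 r 27.927573617938016
R [[420.6, 45.0], [415.6, 51.0], [409.7, 57.0], [403.9, 63.0], [398.7, 69.0], [390.8, 75.0]]
R 0.052 ang -0.7748639 offset mm -9.050136662642084 r 56.609038855574596
R 0.082 ang -0.7748588 offset mm -4.974937328357746 r 47.103812958682155
```

Two edge fits put the tab at about −0.775 (the right top edge gives −4.97 mm offset, which is consistent). That is roughly 2 mm past the triangle's middle, so I'll nudge it back gently from the other side.

```bash
sed -i 's/^C=.*/C=np.array([.5315,-.0187]); YAW=-.031/' h.py
python3 - <<'E'
from h import *
p,psi=pushpose(-.75,-.028,.052); print(p,psi); plan([*p,.14],psi)
E
```

```text
[ 0.5487192  -0.07519336] 0.7897963267948965
shift [0.091  0.1019 0.0409] turn [ 2.000e-04  1.000e-04 -8.261e-01]
```

Request:
arm_command(
  moves=[
    [[0.015,0.017,0],[0,0,-0.14],0],
    [[0.03,0.034,0],[0,0,-0.28],0],
    [[0.046,0.052,0],[0,0,-0.42],0],
    [[0.062,0.069,0],[0,0,-0.56],0],
    [[0.077,0.086,0],[0,0,-0.69],0],
  ],
)

```text
time: 6.0
tool_pos: [0.5357, -0.0596, 0.1807]
tool_rot: [-3.141, 0.0, 0.659]
contact_force: [0.8, 1.0, -1.0]
opening: 0.0005
grip_force: 0.0
```

Run:
```python
from h import *
p,psi=pushpose(-.75,-.028,.052); plan([*p,.063],psi)
```

```text
shift [0.0008 0.0203 0.1176] turn [-0.0002  0.0003 -0.1306]
```

Request:
arm_command(
  moves=[
    [[0,0.02,0.02],[0,0,-0.13],0],
    [[0,0.02,0.05],[0,0,-0.13],0],
    [[0,0.02,0.08],[0,0,-0.13],0],
    [[0,0.02,0.105],[0,0,-0.13],0],
    [[0,0.02,0.117],[0,0,-0.13],0],
  ],
)

```text
time: 6.5
tool_pos: [0.5459, -0.0744, 0.0614]
tool_rot: [-3.138, 0.002, 0.783]
contact_force: [0.2, 0.2, 0.1]
opening: 0.0004
grip_force: 0.0
```

Run:
```python
from h import *
s=robot.observe(); print(s["tool_pos"],s["tool_rot"],s["contact_force"])
for lat in (-.028,-.020,-.018,-.016):
  p,psi=pushpose(-.75,lat,.052); plan([*p,.063],psi,s)
```

```text
[ 0.5458583  -0.07441875  0.06137064] [-3.13803409e+00  2.20647122e-03  7.83371250e-01] [0.18396572 0.23295547 0.13816015]
shift [ 0.0015  0.0026 -0.0016] turn [-0.0036  0.0022 -0.0064]
shift [ 0.0095  0.0025 -0.0017] turn [-0.0036  0.0022 -0.0064]
shift [ 0.0115  0.0025 -0.0017] turn [-0.0036  0.0022 -0.0064]
shift [ 0.0135  0.0025 -0.0017] turn [-0.0036  0.0022 -0.0064]
```

Request:
arm_command(
  moves=[
    [[0.004,0.002,0],[0,0,-0.006],0],
    [[0.008,0.002,0],[0,0,-0.006],0],
    [[0.01,0.002,0],[0,0,-0.006],0],
    [[0.01,0.002,0],[0,0,-0.006],0],
    [[0.01,0.002,0],[0,0,-0.006],0],
  ],
)

```text
time: 7.0
tool_pos: [0.5559, -0.0688, 0.0649]
tool_rot: [3.14, -0.001, 0.789]
contact_force: [-0.3, -0.7, -0.4]
opening: 0.0005
grip_force: 0.0
```

Request:
arm_command(
  moves=[
    [[0.0005,0,0],[0,0,0],0],
    [[0.001,0,0],[0,0,0],0],
    [[0.001,0,0],[0,0,0],0],
    [[0.001,0,0],[0,0,0],0],
    [[0.001,0,0],[0,0,0],0],
  ],
)

```text
time: 7.5
tool_pos: [0.5561, -0.0682, 0.064]
tool_rot: [-3.142, 0.0, 0.789]
contact_force: [0.6, -0.3, 0.5]
opening: 0.0006
grip_force: 0.0
```

Run:
```python
from h import *
s=robot.observe(); print(s["tool_pos"],s["tool_rot"],s["contact_force"])
p,psi=pushpose(-.75,-.0145,.052); plan([*p,.063],psi,s)
```

```text
[ 0.55613256 -0.06816977  0.06404284] [-3.14159262e+00  8.26875018e-05  7.88743735e-01] [ 0.62668586 -0.28108718  0.51047843]
shift [ 0.0033 -0.0003  0.001 ] turn [-0.      0.0001 -0.0011]
```

Request:
arm_command(
  moves=[
    [[0.0005,0,0],[0,0,0],0],
    [[0.001,0,0],[0,0,0],0],
    [[0.001,0,0],[0,0,0],0],
    [[0.001,0,0],[0,0,0],0],
    [[0.001,0,0],[0,0,0],0],
  ],
)

```text
time: 8.0
tool_pos: [0.5568, -0.0675, 0.064]
tool_rot: [3.142, 0.0, 0.789]
contact_force: [-0.4, -1.4, 0.1]
opening: 0.0005
grip_force: 0.7
```

Request:
arm_command(
  moves=[
    [[0.0003,0,0],[0,0,0],0],
    [[0.0007,0,0],[0,0,0],0],
    [[0.0007,0,0],[0,0,0],0],
    [[0.0007,0,0],[0,0,0],0],
    [[0.0007,0,0],[0,0,0],0],
  ],
)

```text
time: 8.5
tool_pos: [0.5574, -0.067, 0.0641]
tool_rot: [3.141, 0.0, 0.789]
contact_force: [-1.2, -1.5, -0.0]
opening: 0.0004
grip_force: 0.8
```

Contact (grip reading 0.7–0.8, about 2 N), moved roughly 0.8 mm. Now back off and re-look.

Request:
arm_command(
  moves=[
    [[-0.006,0,0],[0,0,0],0],
    [[-0.012,0,-0.01],[0,0,0],0],
    [[-0.014,0,-0.05],[0,0,0],0],
    [[-0.014,0,-0.09],[0,0,0],0],
    [[-0.014,0,-0.117],[0,0,0],0],
  ],
)

```text
time: 9.0
tool_pos: [0.5479, -0.0773, 0.1846]
tool_rot: [3.138, -0.002, 0.788]
contact_force: [0.5, -0.4, -0.3]
opening: 0.0004
grip_force: 0.0
```

Run:
```python
from h import *
plan([.4535,-.0163,.181],YAW)
```

```text
shift [-0.0233 -0.11    0.0033] turn [ 0.0021 -0.0031  0.8195]
```

Request:
arm_command(
  moves=[
    [[-0.004,-0.019,0],[0,0,0.14],0],
    [[-0.008,-0.038,0],[0,0,0.28],0],
    [[-0.012,-0.056,0],[0,0,0.42],0],
    [[-0.016,-0.075,0],[0,0,0.56],0],
    [[-0.02,-0.094,0],[0,0,0.7],0],
  ],
)

```text
time: 9.5
tool_pos: [0.4658, -0.0246, 0.1818]
tool_rot: [3.142, -0.001, 0.083]
contact_force: [-0.6, 0.1, 0.0]
opening: 0.0002
grip_force: 0.0
```

Run:
```python
from h import *
plan([.4535,-.0163,.181],YAW)
```

```text
shift [-0.0116 -0.0093  0.0008] turn [ 0.     -0.0009  0.1136]
```

Request:
arm_command(
  moves=[
    [[-0.006,-0.004,0],[0,0,0.06],0],
    [[-0.0115,-0.009,0],[0,0,0.115],0],
    [[-0.0115,-0.009,0],[0,0,0.115],0],
    [[-0.0115,-0.009,0],[0,0,0.115],0],
    [[-0.0115,-0.009,0],[0,0,0.115],0],
  ],
)

```text
time: 10.0
tool_pos: [0.4548, -0.0172, 0.1813]
tool_rot: [3.141, -0.001, -0.025]
contact_force: [-0.7, -0.5, -0.0]
opening: 0.0006
grip_force: 0.0
```

Run:
```python
from h import *
m=robot.camera_model("wrist"); w=robot.read_camera("wrist")[:,:,::-1]; cv2.imwrite("pics/w4.png",w)
np.savez("w4.npz",**{k:np.array(v) for k,v in m.items()})
mt=robot.camera_model("top"); t=robot.read_camera("top")[:,:,::-1]; cv2.imwrite("pics/t4.png",t)
s=robot.observe(); print(s["tool_pos"],s["tool_rot"],s["time"]); plan([.4535,-.0163,.07],YAW,s)
```

```text
[ 0.45469313 -0.01712653  0.18108819] [ 3.14150010e+00 -1.26015846e-04 -2.58473793e-02] 10.1
shift [-0.0012 -0.0008  0.1111] turn [ 0.0001 -0.0001  0.0052]
```

View pics/w4.png

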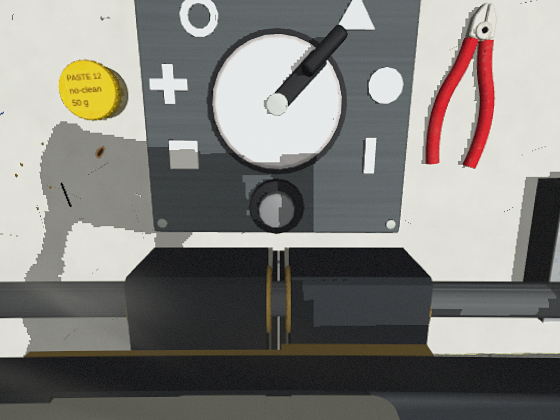

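The wrist view looks almost along the tab's plane: hub (277,103), tab tip (343,30), triangle (360,15). Both edges are visible, so I'll fit them.

Run:
```python
from h import *
z=np.load("w4.npz"); m={k:(z[k] if z[k].ndim else float(z[k])) for k in z.files}; g=cv2.cvtColor(cv2.imread("pics/w4.png"),cv2.COLOR_BGR2GRAY)
n,l,st,c=cv2.connectedComponentsWithStats((g>170).astype(np.uint8)); A=[];W=[]
for s,a in (((198,17),.75),((168,84),1.4),((386,85),-1.4),((370,155),-2.05)):
    j=np.argmin(np.linalg.norm(c[1:]-s,axis=1))+1; A.append([.082*np.cos(a),.082*np.sin(a)]); W.append(cast(m,c[j],.043)[0,:2])
# ring is partly cut? report residuals
Y,C2,r=fit(np.array(A),np.array(W)); print("box",Y,C2,r.round(4)); cam=-m["R"].T@m["t"]; print(cam)
k=np.uint8(g<72); k=cv2.morphologyEx(k,cv2.MORPH_OPEN,np.ones((7,7),np.uint8)); n,l,st,c=cv2.connectedComponentsWithStats(k[:105,270:360])
j=l[53,318-270]; print(st[j]); M=np.uint8(l==j)
L=[];R=[]
for y in range(36,64):
    x=np.flatnonzero(M[y]); L.append([270+x[0]-.5,y]);R.append([270+x[-1]+.5,y])
for nme,E_ in (("L",L),("R",R),("mid",(np.array(L)+np.array(R))/2)):
    P=cast(m,np.array(E_),.082)[:,:2]; vx,vy,x0,y0=cv2.fitLine(P.astype(np.float32),12,0,.0005,.01).ravel()
    if vx<0: vx,vy=-vx,-vy
    d=np.array([x0,y0])-C2; of=vx*d[1]-vy*d[0]; rr=vx*d[0]+vy*d[1]
    print(nme,"ang",np.arctan2(vy,vx)-Y,"off",of*1000,"r",rr*1000,"bearing of mid pt",np.arctan2(d[1],d[0])-Y)
    if len(E_)==28 and nme!="mid": print(np.round(E_[::5],1).tolist())
```

```text
box -0.027118564217456828 [ 0.53117925 -0.01841552] [0.0008 0.0008 0.0003 0.0001]
[ 0.5224424  -0.01899803  0.34046115]
[  11   26   66   74 1678]Traceback (most recent call last):
  File "<stdin>", line 14, in <module>
cv2.error: OpenCV(4.12.0) /io/opencv/modules/imgproc/src/linefit.cpp:361: error: (-5:Bad argument) Unknown distance type in function 'fitLine2D'
```

Run:
```python
from h import *
z=np.load("w4.npz"); m={k:(z[k] if z[k].ndim else float(z[k])) for k in z.files}; g=cv2.cvtColor(cv2.imread("pics/w4.png"),cv2.COLOR_BGR2GRAY)
n,l,st,c=cv2.connectedComponentsWithStats((g>170).astype(np.uint8)); A=[];W=[]
for s,a in (((168,84),1.4),((386,85),-1.4),((370,155),-2.05)):
    j=np.argmin(np.linalg.norm(c[1:]-s,axis=1))+1; A.append([.082*np.cos(a),.082*np.sin(a)]); W.append(cast(m,c[j],.043)[0,:2])
Y,C2,r=fit(np.array(A),np.array(W)); print("box",Y,C2,r.round(4))
k=cv2.morphologyEx(np.uint8(g<72),cv2.MORPH_OPEN,np.ones((7,7),np.uint8)); n,l,st,c=cv2.connectedComponentsWithStats(k[:105,270:360])
M=l==l[53,48]; E=[(270+x[0]-.5,270+x[-1]+.5,y) for y in range(36,64) for x in [np.flatnonzero(M[y])]]
E=np.array(E); print(E[::3].tolist())
for nme,e in (("L",E[:,[0,2]]),("R",E[:,[1,2]])):
    P=cast(m,e,.082)[:,:2]; vx,vy,x0,y0=cv2.fitLine(P.astype(np.float32),cv2.DIST_HUBER,0,.0005,.01).ravel()
    if vx<0: vx,vy=-vx,-vy
    d=np.array([x0,y0])-C2; print(nme,"ang",np.arctan2(vy,vx)-Y,"off",(vx*d[1]-vy*d[0])*1000,"r",(vx*d[0]+vy*d[1])*1000)
```

```text
box -0.030948201189242575 [ 0.53154807 -0.01845949] [0.0004 0.0002 0.0002]
[[325.5, 346.5, 36.0], [311.5, 344.5, 39.0], [311.5, 342.5, 42.0], [312.5, 339.5, 45.0], [315.5, 336.5, 48.0], [310.5, 334.5, 51.0], [308.5, 331.5, 54.0], [305.5, 330.5, 57.0], [302.5, 325.5, 60.0], [300.5, 325.5, 63.0]]
L ang -0.567620774736203 off -0.47467264512844265 r 38.2300952869285
R ang -0.7152546253106964 off -7.13832478960193 r 47.54606680791061
```

Run:
```python
from h import *
z=np.load("w4.npz"); m={k:(z[k] if z[k].ndim else float(z[k])) for k in z.files}; g=cv2.cvtColor(cv2.imread("pics/w4.png"),cv2.COLOR_BGR2GRAY).astype(float)
C2=np.array([.53155,-.01846]);Y=-.0309
L=[];R=[]
for y in range(34,70):
    v=g[y]; xc=int(round(318-(y-53)*.93)); x=xc
    if y<62:
        while v[x+1]<72: x+=1
        R.append([x+(72-v[x])/(v[x+1]-v[x]),y])
    if y>=55:
        x=xc
        while v[x-1]<100: x-=1
        L.append([x-(100-v[x])/(v[x-1]-v[x]),y])
print(np.round(L,1)[::3].tolist(),np.round(R,1)[::3].tolist())
for nme,e in (("L",L),("R",R)):
  for zz in (.052,.082):
    P=cast(m,e,zz)[:,:2]-C2; vx,vy,x0,y0=cv2.fitLine(P.astype(np.float32),cv2.DIST_HUBER,0,.0003,.01).ravel()
    if vx<0: vx,vy=-vx,-vy
    off=vx*y0-vy*x0; rr=vx*x0+vy*y0; a=np.arctan2(vy,vx)-Y
    s=5e-3 if nme=="L" else -5e-3
    print(nme,zz,"ang",a.round(4),"off",(off*1000).round(2),"r",(rr*1000).round(1),"angle if +-5mm:",np.round(np.arctan2(y0,x0)-Y-np.arcsin(s/np.hypot(x0,y0)),4))
```

```text
[[307.2, 55.0], [304.2, 58.0], [301.6, 61.0], [299.1, 64.0], [296.3, 67.0]] [[347.5, 34.0], [346.6, 37.0], [343.9, 40.0], [341.3, 43.0], [338.6, 46.0], [336.0, 49.0], [333.4, 52.0], [330.8, 55.0], [332.3, 58.0], [325.2, 61.0]]
L 0.052 ang -0.7548 off 7.18 r 33.3 angle if +-5mm: -0.6898
L 0.082 ang -0.7548 off 5.72 r 29.2 angle if +-5mm: -0.7301
R 0.052 ang -0.7146 off -7.14 r 58.1 angle if +-5mm: -0.7513
R 0.082 ang -0.7146 off -7.08 r 51.4 angle if +-5mm: -0.7549
```

All estimates now cluster at −0.75 ± 0.01, so the tab points at the triangle's middle. Now the button.

Request:
arm_command(
  moves=[
    [[-0.001,-0.001,0.03],[0,0,0.005],0],
    [[-0.001,-0.001,0.06],[0,0,0.005],0],
    [[-0.001,-0.001,0.09],[0,0,0.005],0],
    [[-0.001,-0.001,0.105],[0,0,0.005],0],
    [[-0.001,-0.001,0.108],[0,0,0.005],0],
  ],
)

```text
time: 10.6
tool_pos: [0.4524, -0.0158, 0.0713]
tool_rot: [-3.141, 0.004, -0.031]
contact_force: [-0.4, -0.7, 0.6]
opening: 0.0004
grip_force: 0.0
```

Request:
arm_command(
  moves=[
    [[0,0,0],[0,0,0],0],
    [[0,0,0.003],[0,0,0],0],
    [[0,0,0.006],[0,0,0],0],
    [[0,0,0.009],[0,0,0],0],
    [[0,0,0.012],[0,0,0],0],
  ],
)

```text
time: 11.1
tool_pos: [0.4538, -0.0159, 0.0612]
tool_rot: [3.141, -0.001, -0.031]
contact_force: [-0.4, -0.2, 2.0]
opening: 0.0006
grip_force: 1.0
```

Request:
arm_command(
  moves=[
    [[0,0,0.001],[0,0,0],0],
    [[0,0,0.002],[0,0,0],0],
    [[0,0,0.003],[0,0,0],0],
    [[0,0,0.0045],[0,0,0],0],
    [[0,0,0.0045],[0,0,0],0],
  ],
)

```text
time: 11.6
tool_pos: [0.4537, -0.0159, 0.0567]
tool_rot: [3.141, -0.001, -0.031]
contact_force: [-0.6, 0.2, 4.8]
opening: 0.0004
grip_force: 2.3
```

Near the bottom; another 1.5 mm or so.

Request:
arm_command(
  moves=[
    [[0,0,0.0005],[0,0,0],0],
    [[0,0,0.001],[0,0,0],0],
    [[0,0,0.0015],[0,0,0],0],
    [[0,0,0.0015],[0,0,0],0],
    [[0,0,0.0015],[0,0,0],0],
  ],
)

```text
time: 12.1
tool_pos: [0.4538, -0.0159, 0.0561]
tool_rot: [3.141, -0.001, -0.031]
contact_force: [-2.3, 0.2, 14.3]
opening: 0.0005
grip_force: 7.4
```

Force jumped to 14 N at z = 0.056, so the button is at its bottom stop. Release and retreat.

Request:
arm_command(
  moves=[
    [[0,0,-0.004],[0,0,0],0],
    [[0,0,-0.01],[0,0,0],0],
    [[0,0,-0.04],[0,0,0],0],
    [[0,0,-0.08],[0,0,0],0],
    [[0,0,-0.12],[0,0,0],0],
  ],
)

```text
time: 12.6
tool_pos: [0.4524, -0.0156, 0.1759]
tool_rot: [-3.141, 0.003, -0.031]
contact_force: [0.8, 0.9, -0.1]
opening: 0.0001
grip_force: 0.0
```

Request:
arm_command(
  moves=[
    [[0,0,-0.005],[0,0,0],0],
    [[0,0,-0.005],[0,0,0],0],
    [[0,0,-0.005],[0,0,0],0],
    [[0,0,-0.005],[0,0,0],0],
    [[0,0,-0.005],[0,0,0],0],
  ],
)

```text
time: 13.1
tool_pos: [0.4528, -0.0157, 0.1788]
tool_rot: [-3.141, 0.003, -0.031]
contact_force: [-0.5, 0.2, 0.1]
opening: 0.0005
grip_force: 0.0
```

Run:
```python
from h import *
cv2.imwrite("pics/w5.png",robot.read_camera("wrist")[:,:,::-1]); print(robot.observe()["contact_force"])
```

```text
[ 0.1155929  -0.46692031 -0.1237323 ]
```

View pics/w5.png

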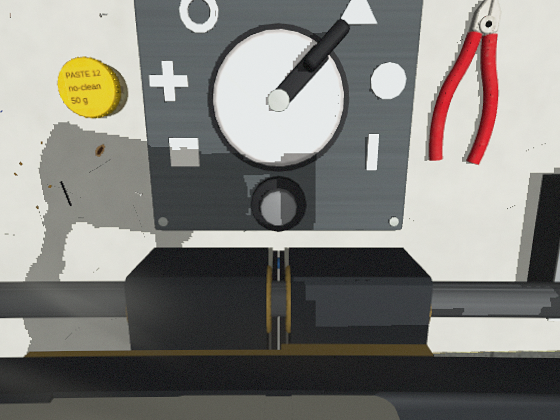

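The tab (345,27) still points at the triangle (362,10), the button (278,203) is out, and the jar and cutters are where they were.

```bash
python3 -c "
from cell import robot
print(robot.hand_in())"
```

```text
the job is handed in; nothing more can be done
None
```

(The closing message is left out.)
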